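# Hook the walnut caul into the gluing frame

### The job

Fit the dark brown walnut pressing board into the green gluing frame: hook its brass-shod edge under the frame's brass lip while the board is tilted, then swing the other edge down so the board lies flat on the frame's floor, inside the rim, and let go of it. Leave the red padauk board where it lies.

Things in the scene. Friction and masses are not known exactly. Their poses are not given: they have to be found in the camera images.
- walnut_grip (a point): Grasp point of the loose dark brown walnut board (0.11-0.21 kg): flat plate 140 (x) x 100 (y) x 8 mm, lying flat at the start, with an upright grip rib on its centre, 20 mm thick in x, 60 long in y, top 60 above the plate's underside. Point: on the rib's middle, 46 above that underside. z up; -x towards the 12 mm brass strip on the edge to hook, which starts facing the robot within 25 degrees.
- walnut_edge (a point): Middle of the end face of the walnut board's brass-shod edge, half-way up the 8 mm plate: 70 mm from the rib's middle along the board's -x, 4 mm above the plate's underside. Same axes as walnut_grip.
- seat (a point): Centre of the fixed green frame's cork pocket floor, 6 mm over the bench. z up; -x to the brass lip side (faces the robot within 15 degrees). Pocket x -78..78, y -58..58 mm. Rim on +x and y sides: 10 thick, 12 above floor. Lip on the -x wall, full width, overhangs x -78..-54, underside 20 and top 25 above floor. The 132 mm opening left admits the 140 mm board only tilted, brass edge first.
- padauk_grip (a point): The same point on the second loose board, of orange-red padauk, otherwise equal to the walnut one. Not to be moved. The two boards lie one on each side of the frame, either way round.
Not all that is in view belongs to the job. What is shaped like the part that bears walnut_grip but pink or turquoise is not meant.

How it is judged (in metres and radians):
On the way:
1. the walnut board's brass-shod edge is under the brass lip while the board is still tilted, its other edge raised (x of walnut_edge in the frame of seat between -0.085 and -0.056 m and y of walnut_edge in the frame of seat between -0.02 and 0.02 m and z of walnut_edge in the frame of seat below 0.018 m and z of walnut_grip in the frame of seat above 0.045 m and angle between walnut_grip's own z axis and vertical above 0.11 rad), for 0.1 s.
At the end, for the whole second after the job is handed in: The walnut board lies flat on the pocket floor (within 3.4 degrees), its brass edge under the lip by at least 2 mm and less than 9 mm above the floor at mid-thickness, within 15 mm of centre across and 11 degrees of square; the padauk board is within 30 mm of its start (x of walnut_edge in the frame of seat between -0.085 and -0.056 m and y of walnut_grip in the frame of seat between -0.015 and 0.015 m and z of walnut_edge in the frame of seat below 0.009 m and angle between walnut_grip's own z axis and vertical below 0.06 rad and angle between the x axis of walnut_grip and the x axis of seat, either way round below 0.2 rad and distance of padauk_grip from where it was at the start of the episode below 0.03 m); the robot touches nothing.
It fails at once if the padauk board is moved by more than 30 mm (distance of padauk_grip from where it was at the start of the episode above 0.03 m).
It also fails if it takes over 38 s, if anything falls off the work surface, if the arm or the gripper's body presses on something with over 40 N, if the wrist force passes 120 N, or if a joint passes its speed limit or range.

### The arm

A 7-joint arm with a two-finger parallel gripper is mounted at the origin on the work surface. World frame = base frame: x ahead of the robot, y to its left, z up, the work surface at z = 0. Lengths are in mm, angles in rad, forces in N, time in s.
With the tool pointing down it reaches from about 400 to 875 mm from the base axis. Payload 4.4 kg.
Tool frame: the origin (TCP) lies at the very end of the fingers, on their centre line; the grasp point (between the pads) lies 19 mm behind it; z points along the fingers, y is the direction in which the jaws open and shut (so a half turn about z gives the same grasp; the last joint's range is limited). The gripper opens to 85 mm and grips with 20 to 120 N. Pads are 22 mm wide; open, the fingers measure 114 mm over their backs; the gripper's body (76 mm by 85 mm) begins 54 mm behind the grasp point. The pads swing forward as they close: fully open they stand 13 mm farther back than shut.
Start: joints at [-1.202, 0.628, 0.038, 1.517, -0.027, 0.996, -0.02], TCP at [273.778, 589.545, 231.313] pointing down, gripper open.
Joint ranges: [-3.06, 3.06], [-0.37, 2.12], [-1.25, 1.32], [0.18, 2.47], [-1.1, 4.24], [0.23, 1.98], [-2.94, 2.94]. Speed limits (rad/s): [2.57, 2.57, 3.14, 3.14, 3.14, 3.14, 3.14].

### API

Orientations are given as [roll, pitch, yaw] about the fixed x, y, z axes, in that order (R = Rz(yaw) Ry(pitch) Rx(roll)).
In Python, from cell import ctrl, eyes gives the robot as it stands.
- The arm moves only by the tool move_arm, never from a script. Its argument "increments" is a list of rows, each a list of 6 numbers: the shift along the tool's x, y, z in cm, then the turn, a rotation vector about the tool's x, y, z in degrees. In form: [[x, y, z, wx, wy, wz], ...]. A call has 1 to 20 rows; each row is the pose to reach, as a shift and turn from the pose commanded when the call began, along the tool's axes at that moment; what a row does not reach only later rows make up. A row lasts 1/10 s, in which the tool goes at most 50 mm and 8.59 degrees, less where a joint would pass 70% of its speed; a pose out of reach is approached as far as the arm can. A call with a gripper value outside its range is refused whole. "grip" is the opening, from -1 (shut) to 1 (fully open), set as the call begins (left out, the last holds). The fingers move at their own pace and stop on an object; the grip force is fixed at half the most. Time passes only in rows, so rows that repeat a pose let the fingers close. It gives the time, the measured TCP pose, the force and the opening at its end, in the units of the state.
- ctrl.read_state(): the state, without advancing time (a new reading comes with each control period).
- eyes.get_image(name): name is "scene" or "top"; returns the picture (384x512x3 uint8, red, green, blue); there is no depth.
- eyes.calibration(name): a dict with "fx", "fy", "cx", "cy" (pixels), "pose" (4x4, takes a point from camera to world coordinates). Camera axes: x right, y up, looking along -z (the intrinsics and any distortion apply to the point x, -y, -z); pixel columns grow to the right and rows downward; lengths in mm; the calibration is good to about 2 mm. A picture is of the moment at which its call begins. calibration takes no time and is no camera call.
- ctrl.finish_job(): hands the job in, once; it reports no verdict.
The state is a dict: "clock": time; "qpos": joint angles; "qd": joint speeds; "tau": joint torques, N m; "eef_pos": TCP position; "tool_rot": TCP orientation; "force": force on the tool from outside, world axes, zero at the start; "torque": the same for the moment, N m; "width": finger opening in mm.
Only numpy, scipy, OpenCV 4.12 (cv2) and the standard library are available. Lean on these libraries where they do the work, as an engineer would, in place of code of your own. Each camera call takes 0.05 s, during which the arm holds its last target. There are 200 camera calls.

## Working session

There is one attempt and no reset: what is moved stays moved. The work goes in short steps, Python scripts to look and compute and a tool call to move; the robot and the scene stay as the last step left them, time stands still between calls to the robot, and variables do not carry over. Pictures are saved under pics/ and viewed, about 8 in all and at most 12, crops included, and the job is handed in when it is done.

Besides the shell and the picture viewer there is one more tool, called after "Emit:" as name(argument=value, ...) on one line, values as JSON. move_arm: Moves the arm, as the interface text tells. Its arguments: {"type":"object","properties":{"increments":{"type":"array","items":{"type":"array","items":{"type":"number"}}},"grip":{"type":"number"}},"required":["increments"]}

```bash
mkdir -p pics; ls
python3 - <<'E'
from cell import ctrl, eyes
import cv2
for n in("scene","top"):
    cv2.imwrite(f"pics/{n}0.png",eyes.get_image(n)[:,:,::-1]); c=eyes.calibration(n); print(n,c)
s=ctrl.read_state(); print(s)
E
```

```text
pics
scene {'fx': 448.24640363422236, 'fy': 448.24640363422236, 'cx': 258.68596400693883, 'cy': 193.8967748765689, 'pose': array([[-6.93840411e-01, -5.99451944e-01,  3.99052442e-01,
         9.11330048e+02],
       [ 7.20121548e-01, -5.75076695e-01,  3.88216113e-01,
         4.17908167e+02],
       [-3.23114432e-03,  5.56726290e-01,  8.30689712e-01,
         9.38173824e+02],
       [ 0.00000000e+00,  0.00000000e+00,  0.00000000e+00,
         1.00000000e+00]])}
top {'fx': 455.64436291963546, 'fy': 455.64436291963546, 'cx': 251.47415583651346, 'cy': 193.44777986846117, 'pose': array([[-3.03318600e-02,  9.78339922e-01, -2.04770542e-01,
         2.70080016e+02],
       [-9.99526328e-01, -2.86211796e-02,  1.13114413e-02,
         1.30066983e+01],
       [ 5.20566015e-03,  2.05016645e-01,  9.78744643e-01,
         1.15139773e+03],
       [ 0.00000000e+00,  0.00000000e+00,  0.00000000e+00,
         1.00000000e+00]])}
{'clock': 0.1, 'qpos': array([-1.20177908,  0.62927824,  0.03843746,  1.5182151 , -0.02700115,
        0.99632518, -0.01999797]), 'qd': array([-0.00056885, -0.00191632,  0.00075267, -0.00256846,  0.00118604,
       -0.00036612,  0.00067421]), 'tau': array([ 2.54991464e-03, -5.64530790e+01,  1.23038068e+00, -1.93973655e+01,
        1.12773146e-02,  5.38118664e-03,  3.14577868e-06]), 'eef_pos': array([273.5476663 , 589.03888714, 230.48189076]), 'tool_rot': array([-3.13988449e+00,  1.23126465e-05,  2.70678392e+00]), 'force': array([-0.3099079 ,  0.57785104, -0.59753042]), 'torque': array([ 0.01458266, -0.01401521, -0.01706596]), 'width': 84.85731951215502}
```

View pics/scene0.png

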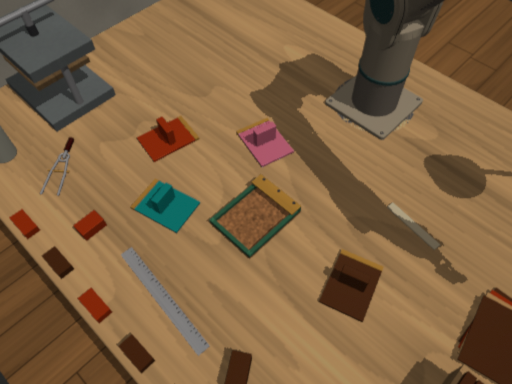

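View pics/top0.png

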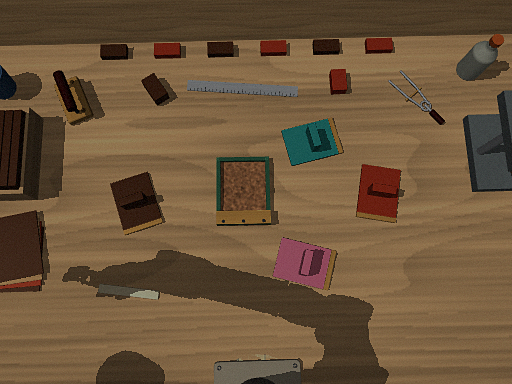

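Top view shows the walnut board at about (137,203) with its brass edge at the bottom, the frame at (245,190) with the lip at the bottom (row 217), and the padauk board at (379,193). Pink and turquoise are distractors. Next I measure corners.

```bash
cat > h.py <<'E'
import numpy as np, cv2
from cell import ctrl, eyes
def ray(n,u,v,z):
    c=eyes.calibration(n);P=np.array(c["pose"])
    d=P[:3,:3]@np.array([(u-c["cx"])/c["fx"],-(v-c["cy"])/c["fy"],-1.]);o=P[:3,3]
    return o+d*(z-o[2])/d[2]
def proj(n,p):
    c=eyes.calibration(n);P=np.array(c["pose"]);q=P[:3,:3].T@(np.array(p,float)-P[:3,3])
    return c["cx"]+c["fx"]*q[0]/-q[2], c["cy"]-c["fy"]*q[1]/-q[2]
E
python3 - <<'E'
import cv2,numpy as np
t=cv2.imread("pics/top0.png");s=cv2.imread("pics/scene0.png")
f=lambda im,x,y,w,h:cv2.resize(im[y:y+h,x:x+w],(400,300),interpolation=cv2.INTER_CUBIC)
a=np.vstack([np.hstack([f(t,90,155,100,75),f(t,195,150,100,75)]),np.hstack([f(s,300,240,100,75),f(s,200,170,112,84)])])
cv2.imwrite("pics/crop0.png",cv2.convertScaleAbs(a,alpha=1.5))
for n,im,pts in(("top",t,[(137,190),(130,228),(245,217),(245,160),(120,170),(245,185)]),("scene",s,[(360,298),(360,255),(275,195)])):
    h=cv2.cvtColor(im,cv2.COLOR_BGR2HSV);print(n,[(p,h[p[1],p[0]].tolist()) for p in pts])
E
```

```text
top [((137, 190), [9, 160, 51]), ((130, 228), [18, 168, 152]), ((245, 217), [16, 160, 131]), ((245, 160), [80, 142, 54]), ((120, 170), [16, 118, 130]), ((245, 185), [12, 161, 100])]
scene [((360, 298), [11, 190, 67]), ((360, 255), [17, 128, 151]), ((275, 195), [18, 181, 151])]
```

View pics/crop0.png

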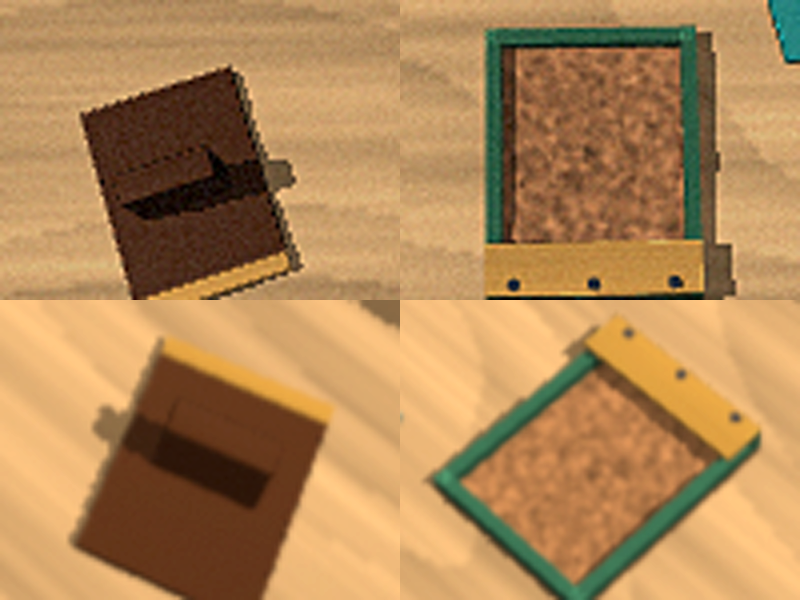

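Run:
```python
from h import *
T={n:cv2.cvtColor(cv2.imread(f"pics/{n}0.png"),cv2.COLOR_BGR2GRAY) for n in("top","scene")}
def sub(n,p):
    p0=np.float32(p).reshape(-1,1,2)
    q=cv2.cornerSubPix(T[n],p0.copy(),(3,3),(-1,-1),(3,50,.01))
    return np.where(np.abs(q-p0)>2.5,p0,q).reshape(-1,2)
def show(l,n,p,z):
    q=sub(n,p);w=np.array([ray(n,*a,z) for a in q]);h=np.array([ray(n,*a,z) for a in p])
    print(l,n);print(np.round(np.c_[q,w[:,:2],h[:,:2]],1).tolist());return w
# board: farL, farR, nearR, nearL
show("W","top",[(110,183.2),(148.2,171.8),(164.8,221.5),(126,234)],8)
show("W","scene",[(365,320),(318,301),(340.5,249.5),(382.5,264)],8)
# rim: farL, farR  z18
show("rim","top",[(216.5,157.5),(268.5,156.75)],18)
show("rim","scene",[(249.8,253.4),(210.1,219.6)],18)
# lip: frontL frontR backR backL z31
show("lip","top",[(216.5,211.25),(271,210),(271.25,223.25),(216.5,223.25)],31)
show("lip","scene",[(290.2,214),(252.4,184.6),(260.8,174.8),(300.8,208.1)],31)
```

```text
W top
[[109.5, 183.5, 546.2, 363.9, 546.9, 362.7], [147.1, 171.3, 575.7, 267.9, 574.3, 265.1], [164.4, 221.7, 442.7, 222.1, 443.3, 221.1], [125.3, 234.8, 412.4, 319.9, 414.4, 318.2]]
W scene
[[365.0, 321.9, 542.7, 367.9, 539.5, 365.5], [316.9, 300.2, 576.2, 264.9, 575.9, 267.9], [339.5, 248.7, 445.1, 223.4, 445.0, 226.3], [384.0, 265.3, 408.5, 321.5, 408.1, 317.3]]
rim top
[[216.0, 157.5, 604.7, 88.7, 604.7, 87.3], [268.5, 156.8, 602.8, -47.0, 602.8, -47.0]]
rim scene
[[249.8, 253.4, 600.3, 86.1, 600.3, 86.1], [210.1, 219.6, 602.4, -44.5, 602.4, -44.5]]
lip top
[[216.0, 210.3, 464.1, 89.6, 461.7, 88.5], [273.0, 210.3, 459.9, -52.3, 460.9, -47.3], [270.5, 223.6, 426.7, -44.6, 427.6, -46.7], [216.1, 224.5, 428.5, 90.1, 431.6, 89.0]]
lip scene
[[290.2, 214.0, 465.2, 87.4, 465.2, 87.4], [252.4, 184.6, 466.4, -36.4, 466.4, -36.4], [260.8, 174.8, 430.3, -42.2, 430.3, -42.2], [300.6, 206.3, 432.0, 91.0, 435.4, 94.7]]
```

```bash
cat >> h.py <<'E'
from scipy.spatial.transform import Rotation as Ro
def inc(pos,yaw,tilt=0,ref=None):
    """row from measured pose to TCP pos; yaw = board x heading (deg); tilt = far edge raised (deg)"""
    s=ctrl.read_state(); p0,r0=ref if ref else (s["eef_pos"],s["tool_rot"])
    R0=Ro.from_euler("xyz",r0)
    R=Ro.from_euler("z",yaw,degrees=True)*Ro.from_euler("y",-tilt,degrees=True)*Ro.from_euler("xyz",[180,0,90],degrees=True)
    d=R0.inv().apply(np.array(pos)-p0)/10
    return np.round(np.r_[d,(R0.inv()*R).as_rotvec(degrees=True)],2).tolist()
E
python3 - <<'E'
from h import *
print(inc([493.7,294,130],18.2))
E
```

```text
[-32.39, -17.47, 10.08, -0.09, 0.04, 46.89]
```

Emit:
move_arm(increments=[[-32.4,-17.5,10.1,-0.1,0,46.9],[-32.4,-17.5,10.1,-0.1,0,46.9],[-32.4,-17.5,10.1,-0.1,0,46.9],[-32.4,-17.5,10.1,-0.1,0,46.9],[-32.4,-17.5,10.1,-0.1,0,46.9],[-32.4,-17.5,10.1,-0.1,0,46.9],[-32.4,-17.5,10.1,-0.1,0,46.9],[-32.4,-17.5,10.1,-0.1,0,46.9],[-32.4,-17.5,10.1,-0.1,0,46.9],[-32.4,-17.5,10.1,-0.1,0,46.9],[-32.4,-17.5,10.1,-0.1,0,46.9],[-32.4,-17.5,10.1,-0.1,0,46.9]], grip=1)

```text
clock: 1.3
eef_pos: [492.9, 296.2, 130.5]
tool_rot: [3.14, -0.002, 1.891]
force: [-0.2, -0.9, 0.7]
width: 85.4
```

Run:
```python
from h import *
s=ctrl.read_state(); print({k:np.round(s[k],3) for k in("clock","qpos","qd","eef_pos","tool_rot")})
print(inc([493.7,294,27],18.2))
im=eyes.get_image("scene")[:,:,::-1]; cv2.imwrite("pics/s1.png",cv2.resize(im[130:350,180:460],None,fx=2.5,fy=2.5,interpolation=cv2.INTER_CUBIC))
```

```text
{'clock': np.float64(1.3), 'qpos': array([-0.721,  0.66 ,  0.206,  1.832, -0.206,  0.668, -0.075]), 'qd': array([ 0.   , -0.002,  0.006,  0.001,  0.002, -0.   ,  0.003]), 'eef_pos': array([492.947, 296.208, 130.487]), 'tool_rot': array([ 3.140e+00, -2.000e-03,  1.891e+00])}
[-0.25, -0.01, 10.35, 0.09, -0.1, 0.15]
```

View pics/s1.png

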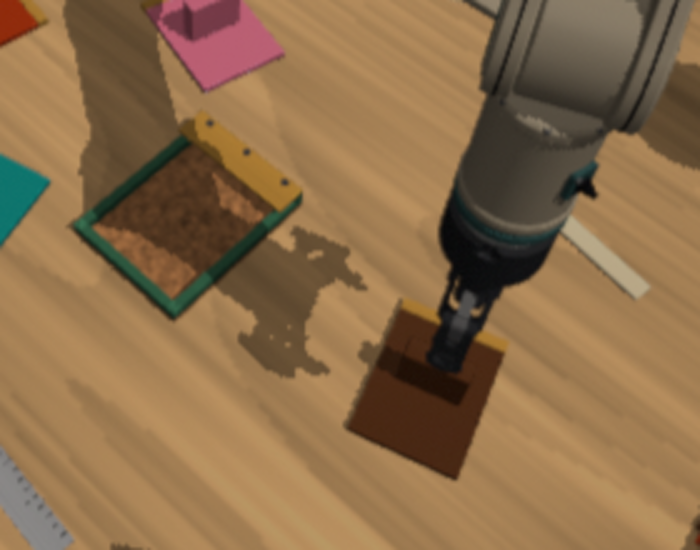

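The gripper is centred over the walnut rib, with jaws across its thickness. I'll descend and grasp.

Emit:
move_arm(increments=[[-0.2,0,3,0.1,-0.1,0.1],[-0.2,0,6,0.1,-0.1,0.1],[-0.2,0,8,0.1,-0.1,0.1],[-0.2,0,9.5,0.1,-0.1,0.1],[-0.2,0,10.35,0.1,-0.1,0.1],[-0.2,0,10.35,0.1,-0.1,0.1],[-0.2,0,10.35,0.1,-0.1,0.1],[-0.2,0,10.35,0.1,-0.1,0.1]])

```text
clock: 2.15
eef_pos: [495.4, 293.0, 27.8]
tool_rot: [3.14, 0.001, 1.887]
force: [0.6, 0.3, -0.1]
width: 85.6
```

Emit:
move_arm(increments=[[0,0,0,0,0,0],[0,0,0,0,0,0],[0,0,0,0,0,0],[0,0,0,0,0,0],[0,0,0,0,0,0],[0,0,0,0,0,0],[0,0,0,0,0,0],[0,0,0,0,0,0],[0,0,0,0,0,0],[0,0,0,0,0,0]], grip=-1)

```text
clock: 3.15
eef_pos: [494.9, 292.6, 27.1]
tool_rot: [3.141, 0.001, 1.886]
force: [-0.1, -0.2, 5.9]
width: 19.2
```

Emit:
move_arm(increments=[[0,0,-3,0,0,0],[0,0,-6,0,0,0],[0,0,-9,0,0,0],[0,0,-12,0,0,0],[0,0,-12,0,0,0],[0,0,-12,0,0,0]])

```text
clock: 3.75
eef_pos: [494.3, 292.7, 146.6]
tool_rot: [-3.141, 0.001, 1.887]
force: [-0.9, 0.6, -1.4]
width: 19.4
```

Run:
```python
from h import *
s=ctrl.read_state(); print({k:np.round(s[k],3) for k in("clock","qpos","eef_pos","tool_rot","force","width")})
print(inc([560,21.2,180],0,0))
print(inc([560,21.2,180],0,15))
```

```text
{'clock': np.float64(3.75), 'qpos': array([-0.725,  0.638,  0.219,  1.82 , -0.2  ,  0.706, -0.078]), 'eef_pos': array([494.293, 292.72 , 146.597]), 'tool_rot': array([-3.141e+00,  1.000e-03,  1.887e+00]), 'force': array([-0.905,  0.564, -1.353]), 'width': np.float64(19.387)}
[-27.85, -2.19, -3.31, -0.01, 0.05, 18.1]
[-27.85, -2.19, -3.31, -14.89, -2.32, 18.01]
```

Emit:
move_arm(increments=[[0,0,-2,0,0,0],[-29,-4.5,-2,-14.9,-2.3,18],[-29,-4.5,-2,-14.9,-2.3,18],[-29,-4.5,-2,-14.9,-2.3,18],[-29,-4.5,-2,-14.9,-2.3,18],[-29,-4.5,-2,-14.9,-2.3,18],[-29,-4.5,-2,-14.9,-2.3,18],[-29,-4.5,-2,-14.9,-2.3,18],[-29,-4.5,-2,-14.9,-2.3,18],[-29,-4.5,-2,-14.9,-2.3,18],[-29,-4.5,-2,-14.9,-2.3,18],[-29,-4.5,-2,-14.9,-2.3,18],[-29,-4.5,-2,-14.9,-2.3,18]])

```text
clock: 5.05
eef_pos: [541.8, 4.5, 167.0]
tool_rot: [2.88, -0.0, 1.573]
force: [0.8, -0.0, -1.2]
width: 19.0
```

Run:
```python
from h import *
s=ctrl.read_state(); print({k:np.round(s[k],3) for k in("clock","qpos","eef_pos","tool_rot","force","width")})
print(inc([584.5,21.2,74.5],0,15)); print(inc([507.2,21.2,53.8],0,15))
```

```text
{'clock': np.float64(5.05), 'qpos': array([-0.185,  0.48 ,  0.158,  2.135, -0.221,  0.276,  0.154]), 'eef_pos': array([541.761,   4.483, 166.987]), 'tool_rot': array([ 2.88 , -0.   ,  1.573]), 'force': array([ 0.779, -0.011, -1.249]), 'width': np.float64(19.049)}
[1.66, 1.74, 10.04, 0.01, -0.05, 0.13]
[1.68, -6.27, 10.04, 0.01, -0.05, 0.13]
```

q6 is near its lower limit (0.23), so the tilt at small radius might be infeasible. I'll test it high in the air first.

Emit:
move_arm(increments=[[1.7,-4.4,5.6,0,0,0.1],[1.7,-4.4,5.6,0,0,0.1],[1.7,-4.4,5.6,0,0,0.1],[1.7,-4.4,5.6,0,0,0.1],[1.7,-4.4,5.6,0,0,0.1],[1.7,-4.4,5.6,0,0,0.1]])

```text
clock: 5.65
eef_pos: [520.5, 21.4, 111.9]
tool_rot: [2.897, -0.002, 1.564]
force: [-0.1, -0.1, -0.8]
width: 19.3
```

Run:
```python
from h import *
s=ctrl.read_state(); print({k:np.round(s[k],3) for k in("clock","qpos","eef_pos","tool_rot","force","width")})
print(inc([507.2,21.2,100],0,15))
```

```text
{'clock': np.float64(5.65), 'qpos': array([-0.393,  0.603,  0.407,  2.22 , -1.1  ,  0.233,  0.977]), 'eef_pos': array([520.513,  21.396, 111.877]), 'tool_rot': array([ 2.897e+00, -2.000e-03,  1.564e+00]), 'force': array([-0.078, -0.059, -0.846]), 'width': np.float64(19.274)}
[-0.03, -1.58, 0.83, -0.96, -0.0, -0.39]
```

The solver runs into the q5/q6 limits. More robust is to put the board back and regrasp the rib end-on (jaws along the board's y) with the fingers leaning 15° inward, so the tool is vertical at 15° board tilt.

Run:
```python
from h import *
print(inc([520,40,165],5,0));print(inc([494.3,292.7,150],18.2,0))
```

```text
[1.87, 1.23, -5.17, 14.03, 0.56, -5.37]
[27.12, -1.81, -4.33, 13.93, 2.17, -18.5]
```

Emit:
move_arm(increments=[[1.9,1.2,-5.2,14,0.6,-5.4],[1.9,1.2,-5.2,14,0.6,-5.4],[27.1,-1.8,-4.5,13.9,2.2,-18.5],[27.1,-1.8,-4.5,13.9,2.2,-18.5],[27.1,-1.8,-4.5,13.9,2.2,-18.5],[27.1,-1.8,-4.5,13.9,2.2,-18.5],[27.1,-1.8,-4.5,13.9,2.2,-18.5],[27.1,-1.8,-4.5,13.9,2.2,-18.5],[27.1,-1.8,-4.5,13.9,2.2,-18.5],[27.1,-1.8,-4.5,13.9,2.2,-18.5],[27.1,-1.8,-4.5,13.9,2.2,-18.5],[27.1,-1.8,-4.5,13.9,2.2,-18.5],[27.1,-1.8,-4.5,13.9,2.2,-18.5]])

```text
clock: 6.95
eef_pos: [492.6, 290.6, 151.1]
tool_rot: [-3.141, 0.001, 1.891]
force: [-1.2, 0.0, -2.4]
width: 19.3
```

Run:
```python
from h import *
s=ctrl.read_state(); print({k:np.round(s[k],3) for k in("clock","qpos","eef_pos","tool_rot","force","width")})
print(inc([494.3,292.7,28],18.2,0))
```

```text
{'clock': np.float64(6.95), 'qpos': array([-1.045,  0.748,  0.769,  1.832, -0.68 ,  0.848,  0.384]), 'eef_pos': array([492.585, 290.626, 151.148]), 'tool_rot': array([-3.141e+00,  1.000e-03,  1.891e+00]), 'force': array([-1.2  ,  0.006, -2.395]), 'width': np.float64(19.287)}
[0.15, 0.24, 12.31, -0.04, 0.06, 0.12]
```

Emit:
move_arm(increments=[[0,0,4,0,0,0],[0,0,8,0,0,0],[0,0,11,0,0,0],[0,0,11.7,0,0,0],[0,0,12.1,0,0,0],[0,0,12.4,0,0,0],[0,0,12.4,0,0,0]])

```text
clock: 7.65
eef_pos: [493.0, 291.7, 28.0]
tool_rot: [3.141, 0.001, 1.893]
force: [-0.4, -0.7, -0.8]
width: 18.9
```

Emit:
move_arm(increments=[[0,0,0,0,0,0],[0,0,0,0,0,0],[0,0,0,0,0,0],[0,0,0,0,0,0],[0,0,0,0,0,0],[0,0,0,0,0,0],[0,0,-3,0,0,0],[0,0,-7,0,0,0],[0,0,-11,0,0,0],[0,0,-12,0,0,0],[0,0,-12,0,0,0]], grip=1)

```text
clock: 8.75
eef_pos: [493.1, 292.1, 148.5]
tool_rot: [3.139, 0.0, 1.893]
force: [1.4, 0.0, -0.9]
width: 85.2
```

```bash
cat >> h.py <<'E'
def incB(pos,yaw,lean):
    """jaws along board y; lean = fingers pointing outward (deg)"""
    s=ctrl.read_state();R0=Ro.from_euler("xyz",s["tool_rot"])
    R=Ro.from_euler("z",yaw,degrees=True)*Ro.from_euler("y",-lean,degrees=True)*Ro.from_euler("xyz",[180,0,FL],degrees=True)
    return np.round(np.r_[R0.inv().apply(np.array(pos)-s["eef_pos"])/10,(R0.inv()*R).as_rotvec(degrees=True)],2).tolist()
FL=0
E
python3 - <<'E'
import h
from h import *
s=ctrl.read_state(); print({k:np.round(s[k],3) for k in("clock","qpos","eef_pos","tool_rot","force","width")})
for a,n in(("scene",2),("top",2)):
    cv2.imwrite(f"pics/{a}2.png",eyes.get_image(a)[:,:,::-1])
c,sn=np.cos(np.radians(18.2)),np.sin(np.radians(18.2))
for FL in(0,180):
    h.FL=FL
    for up in (70,0):
        l=19+4; d=np.array([-np.sin(np.radians(15)),-np.cos(np.radians(15))])*(l-up)
        p=[494.0+c*d[0],293.2+sn*d[0],46+d[1]]
        print(FL,up,np.round(p,1),h.incB(p,18.2,-15))
t,q=[cv2.imread(f"pics/{a}2.png") for a in("top","scene")]
f=lambda im,x,y,w,hh:cv2.resize(im[y:y+hh,x:x+w],(400,300),interpolation=cv2.INTER_CUBIC)
cv2.imwrite("pics/crop2.png",cv2.convertScaleAbs(np.hstack([f(t,90,165,100,75),f(q,310,240,100,75)]),alpha=1.5))
E
```

```text
{'clock': np.float64(8.75), 'qpos': array([-1.045,  0.751,  0.766,  1.834, -0.687,  0.841,  0.39 ]), 'eef_pos': array([493.085, 292.122, 148.489]), 'tool_rot': array([3.139, 0.   , 1.893]), 'force': array([ 1.409,  0.024, -0.883]), 'width': np.float64(85.192)}
0 70 [505.6 297.   91.4] [0.06, 1.54, 5.45, 11.73, -11.59, 89.73]
0 0 [488.3 291.3  23.8] [0.08, -0.25, 12.22, 11.73, -11.59, 89.73]
180 70 [505.6 297.   91.4] [0.06, 1.54, 5.45, 11.57, 11.72, -89.17]
180 0 [488.3 291.3  23.8] [0.08, -0.25, 12.22, 11.57, 11.72, -89.17]
```

View pics/crop2.png

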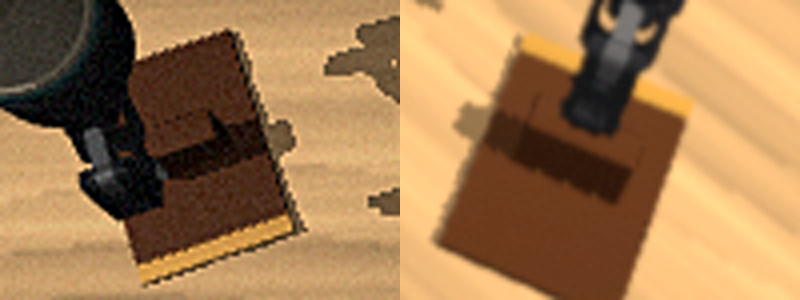

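Emit:
move_arm(increments=[[0.1,1.5,0,11.6,11.7,-89.2],[0.1,1.5,0,11.6,11.7,-89.2],[0.1,1.5,0,11.6,11.7,-89.2],[0.1,1.5,0,11.6,11.7,-89.2],[0.1,1.5,0,11.6,11.7,-89.2],[0.1,1.5,2,11.6,11.7,-89.2],[0.1,1.5,3,11.6,11.7,-89.2],[0.1,1.5,3,11.6,11.7,-89.2],[0.1,1.5,3,11.6,11.7,-89.2],[0.1,1.5,3,11.6,11.7,-89.2],[0.1,1.5,3,11.6,11.7,-89.2],[0.1,1.5,3,11.6,11.7,-89.2],[0.1,1.5,3,11.6,11.7,-89.2]])

```text
clock: 10.15
eef_pos: [505.2, 296.8, 115.5]
tool_rot: [-3.14, -0.263, -2.826]
force: [0.1, -0.3, 0.1]
width: 85.3
```

Run:
```python
import h
from h import *
s=ctrl.read_state(); print({k:np.round(s[k],3) for k in("clock","qpos","eef_pos","tool_rot","force","width")})
c,sn=np.cos(np.radians(18.2)),np.sin(np.radians(18.2))
h.FL=180
for up in (70,0):
        d=np.array([-np.sin(np.radians(15)),-np.cos(np.radians(15))])*(23-up)
        p=[492.5+c*d[0],293.2+sn*d[0],46+d[1]]
        print(up,np.round(p,1),h.incB(p,18.2,-15))
```

```text
{'clock': np.float64(10.15), 'qpos': array([-0.711,  0.828,  0.298,  1.553, -0.296,  1.069,  1.589]), 'eef_pos': array([505.185, 296.778, 115.503]), 'tool_rot': array([-3.14 , -0.263, -2.826]), 'force': array([ 0.077, -0.27 ,  0.085]), 'width': np.float64(85.29)}
70 [504.1 297.   91.4] [-0.53, 0.06, 2.35, -0.03, -0.05, -0.13]
0 [486.8 291.3  23.8] [-0.54, 0.06, 9.35, -0.03, -0.05, -0.13]
```

Emit:
move_arm(increments=[[-0.5,0.1,1.5,0,0,-0.1],[-0.5,0.1,3,0,0,-0.1],[-0.5,0.1,5.5,0,0,-0.1],[-0.5,0.1,7.5,0,0,-0.1],[-0.5,0.1,9,0,0,-0.1],[-0.5,0.1,9.35,0,0,-0.1],[-0.5,0.1,9.35,0,0,-0.1],[-0.5,0.1,9.35,0,0,-0.1]])

```text
clock: 10.95
eef_pos: [488.1, 292.3, 25.5]
tool_rot: [-3.141, -0.259, -2.823]
force: [0.6, 0.2, -0.3]
width: 85.4
```

Emit:
move_arm(increments=[[0,0,0,0,0,0],[0,0,0,0,0,0],[0,0,0,0,0,0],[0,0,0,0,0,0],[0,0,0,0,0,0],[0,0,0,0,0,0]], grip=-1)

```text
clock: 11.55
eef_pos: [488.5, 292.6, 26.2]
tool_rot: [3.141, -0.258, -2.822]
force: [1.6, 1.0, 6.4]
width: 59.3
```

Run:
```python
import h
from h import *
s=ctrl.read_state(); print({k:np.round(s[k],3) for k in("clock","qpos","eef_pos","tool_rot","force","width")})
h.FL=180
p=s["eef_pos"]; print(h.incB(p+[0,0,120],18.2,-15)); print(h.incB([584,21,150],0,0))
q,t=[eyes.get_image(a)[:,:,::-1] for a in("scene","top")]
f=lambda im,x,y,w,hh:cv2.resize(im[y:y+hh,x:x+w],(400,300),interpolation=cv2.INTER_CUBIC)
cv2.imwrite("pics/crop3.png",cv2.convertScaleAbs(np.hstack([f(t,90,165,100,75),f(q,310,240,100,75)]),alpha=1.5))
```

```text
{'clock': np.float64(11.55), 'qpos': array([-0.702,  0.927,  0.259,  1.64 , -0.336,  0.88 ,  1.625]), 'eef_pos': array([488.452, 292.58 ,  26.233]), 'tool_rot': array([ 3.141, -0.258, -2.822]), 'force': array([1.621, 1.003, 6.441]), 'width': np.float64(59.319)}
[3.06, 0.0, -11.6, -0.01, 0.22, 0.1]
[2.63, -28.78, -12.11, -2.35, -14.66, 18.2]
```

View pics/crop3.png

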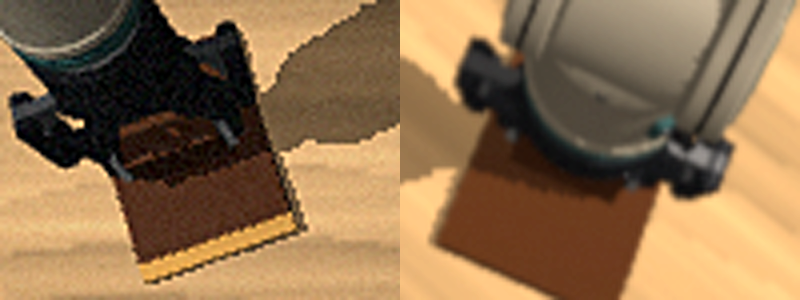

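Emit:
move_arm(increments=[[1,0,-4,0,0,0],[2,0,-8,0,0,0],[3,0,-12,0,0,0],[2.6,-28.8,-12,-2.3,-14.7,18.2],[2.6,-28.8,-12,-2.3,-14.7,18.2],[2.6,-28.8,-12,-2.3,-14.7,18.2],[2.6,-28.8,-12,-2.3,-14.7,18.2],[2.6,-28.8,-12,-2.3,-14.7,18.2],[2.6,-28.8,-12,-2.3,-14.7,18.2],[2.6,-28.8,-12,-2.3,-14.7,18.2],[2.6,-28.8,-12,-2.3,-14.7,18.2],[2.6,-28.8,-12,-2.3,-14.7,18.2],[2.6,-28.8,-12,-2.3,-14.7,18.2],[2.6,-28.8,-12,-2.3,-14.7,18.2]])

```text
clock: 13.05
eef_pos: [583.1, 22.1, 147.9]
tool_rot: [-3.14, -0.002, -3.139]
force: [-0.3, -0.7, -2.9]
width: 59.3
```

Run:
```python
import h
from h import *
h.FL=180
s=ctrl.read_state(); print({k:np.round(s[k],3) for k in("clock","qpos","eef_pos","tool_rot","force","width")})
print(h.incB([591.4,21.2,100],0,.2)); print(h.incB([591.4,21.2,75.3],0,.2)); print(h.incB([504.5,21.2,52],0,.2))
q,t=[eyes.get_image(a)[:,:,::-1] for a in("scene","top")]
cv2.imwrite("pics/s4.png",q);cv2.imwrite("pics/t4.png",t)
f=lambda im,x,y,w,hh:cv2.resize(im[y:y+hh,x:x+w],(400,300),interpolation=cv2.INTER_CUBIC)
cv2.imwrite("pics/crop4.png",cv2.convertScaleAbs(np.hstack([f(t,180,110,140,105),f(q,160,130,160,120)]),alpha=1.5))
```

```text
{'clock': np.float64(13.05), 'qpos': array([-0.324,  0.667,  0.377,  1.795, -0.341,  0.745,  1.807]), 'eef_pos': array([583.075,  22.123, 147.904]), 'tool_rot': array([-3.140e+00, -2.000e-03, -3.139e+00]), 'force': array([-0.25 , -0.689, -2.863]), 'width': np.float64(59.319)}
[-0.84, -0.09, 4.79, -0.07, -0.29, 0.15]
[-0.84, -0.09, 7.26, -0.07, -0.29, 0.15]
[7.84, -0.06, 9.6, -0.07, -0.29, 0.15]
```

View pics/crop4.png

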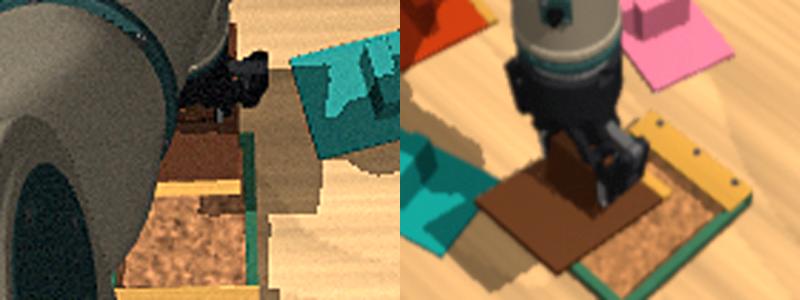

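Run:
```python
from h import *
print("expected corner px upper/lower:",proj("top",[524,-28,113]),proj("top",[526,-28,105.5]))
print("left lower along edge", proj("top",[526,30,105.5]))
for p in((264.4,177.2),(264.4,174)): print(ray("top",*p,109))
# scene: nearer right brass corner & far-left plate corners
a=np.array([.966,0,.259]);n=np.array([-.259,0,.966]);E=np.array([525,22.1,109.4])
for y in(-50,50):
  for s in(0,140): print(y,s,np.round(proj("scene",E+a*s+4*n+[0,y,0]),1))
```

```text
expected corner px upper/lower: (np.float64(263.3598933551073), np.float64(177.7997552284404)) (np.float64(263.2321256087307), np.float64(177.73504218433652))
left lower along edge (np.float64(238.68742310052139), np.float64(178.4284972295213))
[526.35980342 -30.6590153  109.        ]
[534.12517024 -30.9398854  109.        ]
-50 0 [236.7 180.9]
-50 140 [189.4 209.1]
50 0 [269.  206.9]
50 140 [222.7 238.8]
```

Emit:
move_arm(increments=[[-0.8,0.05,2.5,-0.1,-0.3,0.2],[-0.8,0.05,5,-0.1,-0.3,0.2],[-0.8,0.05,7.2,-0.1,-0.3,0.2],[-0.8,0.05,7.2,-0.1,-0.3,0.2],[1.2,0.05,7.75,-0.1,-0.3,0.2],[3.2,0.05,8.3,-0.1,-0.3,0.2],[4.2,0.05,8.55,-0.1,-0.3,0.2],[4.2,0.05,8.55,-0.1,-0.3,0.2],[4.2,0.05,8.55,-0.1,-0.3,0.2]])

```text
clock: 14.05
eef_pos: [543.1, 20.9, 63.5]
tool_rot: [-3.141, 0.007, 3.138]
force: [1.5, -0.1, -2.2]
width: 59.0
```

Run:
```python
import h
from h import *
h.FL=180
s=ctrl.read_state(); print({k:np.round(s[k],3) for k in("clock","qpos","eef_pos","tool_rot","force","width")})
print(h.incB([504.5,22.2,52],0,.2))
q,t=[eyes.get_image(a)[:,:,::-1] for a in("scene","top")]
f=lambda im,x,y,w,hh:cv2.resize(im[y:y+hh,x:x+w],(400,300),interpolation=cv2.INTER_CUBIC)
cv2.imwrite("pics/crop5.png",cv2.convertScaleAbs(np.hstack([f(t,180,140,120,90),f(q,190,150,120,90)]),alpha=1.5))
```

```text
{'clock': np.float64(14.05), 'qpos': array([-0.275,  0.745,  0.285,  1.962, -0.42 ,  0.484,  1.88 ]), 'eef_pos': array([543.083,  20.886,  63.478]), 'tool_rot': array([-3.141,  0.007,  3.138]), 'force': array([ 1.46 , -0.135, -2.215]), 'width': np.float64(59.001)}
[3.87, 0.12, 1.12, -0.01, 0.21, -0.18]
```

View pics/crop5.png

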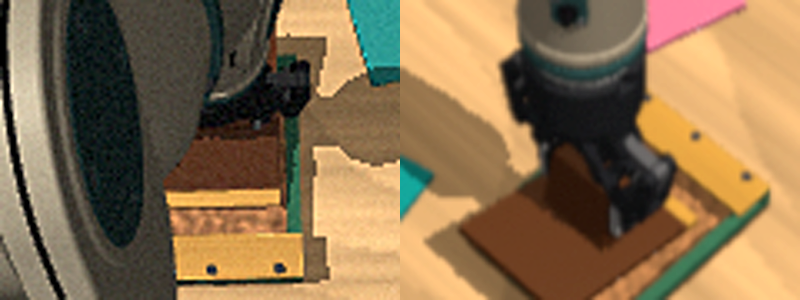

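Emit:
move_arm(increments=[[1,0.2,0.3,0,0.2,-0.2],[2,0.2,0.55,0,0.2,-0.2],[2.6,0.2,0.75,0,0.2,-0.2],[3.2,0.2,0.92,0,0.2,-0.2],[3.8,0.2,1.1,0,0.2,-0.2],[3.8,0.2,1.1,0,0.2,-0.2],[3.8,0.2,1.1,0,0.2,-0.2]])

```text
clock: 14.85
eef_pos: [503.6, 22.9, 51.4]
tool_rot: [-3.141, 0.001, -3.142]
force: [0.4, 0.3, -2.3]
width: 59.1
```

Run:
```python
import h
from h import *
h.FL=180
s=ctrl.read_state(); print({k:np.round(s[k],3) for k in("clock","qpos","eef_pos","tool_rot","force","torque","width")})
print(h.incB([504.5,22.8,52],0,.2))
q,t=[eyes.get_image(a)[:,:,::-1] for a in("scene","top")]
f=lambda im,x,y,w,hh:cv2.resize(im[y:y+hh,x:x+w],(400,300),interpolation=cv2.INTER_CUBIC)
cv2.imwrite("pics/crop6.png",cv2.convertScaleAbs(np.hstack([f(t,180,140,120,90),f(q,190,150,120,90)]),alpha=1.5))
# flat sequence: keep E, reduce theta
for th in (15,10,5,0):
    a=np.array([np.cos(np.radians(th)),np.sin(np.radians(th))]);n=np.array([-a[1],a[0]])
    E=np.array([-70,4.5+3*th/15]); p=E+66*a+22.2*n
    pos=[516.5+p[0],22.8,6+p[1]]; print(th,np.round(pos,1),h.incB(pos,0,th-14.8))
```

```text
{'clock': np.float64(14.85), 'qpos': array([-0.265,  0.733,  0.247,  2.066, -0.443,  0.391,  1.904]), 'eef_pos': array([503.613,  22.861,  51.448]), 'tool_rot': array([-3.141e+00,  1.000e-03, -3.142e+00]), 'force': array([ 0.414,  0.342, -2.289]), 'torque': array([-0.029,  0.033, -0.001]), 'width': np.float64(59.14)}
[-0.09, -0.01, -0.06, -0.01, -0.13, 0.0]
15 [504.5  22.8  52. ] [-0.05, -0.01, -0.05, -0.01, -0.11, 0.01]
10 [507.6  22.8  45.8] [-0.36, -0.01, 0.57, -0.01, 4.89, 0.01]
5 [510.3  22.8  39.4] [-0.63, -0.01, 1.22, -0.01, 9.89, 0.01]
0 [512.5  22.8  32.7] [-0.85, -0.01, 1.88, -0.01, 14.89, 0.01]
```

View pics/crop6.png

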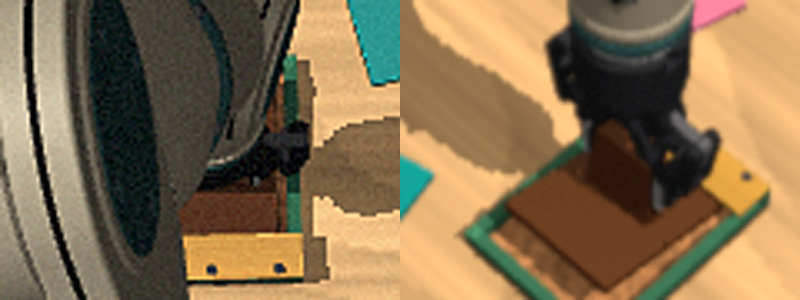

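The brass edge is hidden under the lip with the board tilted, and there is no contact force. Swinging down.

Emit:
move_arm(increments=[[0,0,0,0,0,0],[-0.2,0,0.3,0,2.5,0],[-0.4,0,0.6,0,4.9,0],[-0.5,0,0.9,0,7.4,0],[-0.6,0,1.2,0,9.9,0],[-0.75,0,1.55,0,12.4,0],[-0.85,0,1.85,0,14.9,0],[-0.85,0,1.85,0,14.9,0],[-0.85,0,1.85,0,14.9,0]])

```text
clock: 15.85
eef_pos: [512.0, 22.9, 32.7]
tool_rot: [-3.141, -0.258, -3.141]
force: [-1.1, 0.2, -2.5]
width: 59.0
```

Run:
```python
import h
from h import *
s=ctrl.read_state(); print({k:np.round(s[k],3) for k in("clock","qpos","eef_pos","tool_rot","force","torque","width")})
q,t=[eyes.get_image(a)[:,:,::-1] for a in("scene","top")]
f=lambda im,x,y,w,hh:cv2.resize(im[y:y+hh,x:x+w],(400,300),interpolation=cv2.INTER_CUBIC)
cv2.imwrite("pics/crop7.png",cv2.convertScaleAbs(np.hstack([f(t,180,140,120,90),f(q,190,150,120,90)]),alpha=1.5))
```

```text
{'clock': np.float64(15.85), 'qpos': array([-0.282,  0.876,  0.323,  1.804, -0.365,  0.789,  1.829]), 'eef_pos': array([511.981,  22.898,  32.691]), 'tool_rot': array([-3.141, -0.258, -3.141]), 'force': array([-1.112,  0.17 , -2.501]), 'torque': array([ 0.029, -0.309,  0.018]), 'width': np.float64(59.026)}
```

View pics/crop7.png

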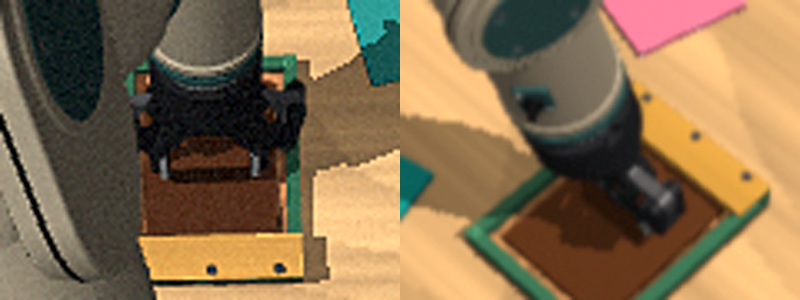

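Emit:
move_arm(increments=[[0,0,0.05,0,0,0],[0,0,0.05,0,0,0],[0,0,0.05,0,0,0],[0,0,0.05,0,0,0],[0,0,0.05,0,0,0],[0,0,0.05,0,0,0],[0,0,-1.5,0,0,0],[0,0,-3.5,0,0,0],[0,0,-6.5,0,0,0],[0,0,-10,0,0,0],[2,0,-14,0,0,0],[4,0,-18,0,0,0],[4,15,-18,0,0,0],[4,25,-18,0,0,0],[4,25,-18,0,0,0],[4,25,-18,0,0,0],[4,25,-18,0,0,0],[4,25,-18,0,0,0]], grip=1)

```text
clock: 17.75
eef_pos: [516.7, 283.0, 216.3]
tool_rot: [3.134, -0.261, -3.128]
force: [0.7, 1.0, -0.1]
width: 85.5
```

Run:
```python
from h import *
s=ctrl.read_state(); print({k:np.round(s[k],3) for k in("clock","eef_pos","force","width")})
q,t=[eyes.get_image(a)[:,:,::-1] for a in("scene","top")]
f=lambda im,x,y,w,hh:cv2.resize(im[y:y+hh,x:x+w],(400,300),interpolation=cv2.INTER_CUBIC)
cv2.imwrite("pics/crop8.png",cv2.convertScaleAbs(np.hstack([f(t,190,145,100,75),f(q,190,160,120,90)]),alpha=1.5))
for n,im in(("top",t),("scene",q)):
    o=cv2.imread(f"pics/{n}0.png")
    m=[]
    for I in(o,im):
        H=cv2.cvtColor(np.ascontiguousarray(I),cv2.COLOR_BGR2HSV);k=((H[...,0]<8)&(H[...,1]>170)&(H[...,2]>70)).astype(np.uint8)
        x,y,w,h=(345,155,65,65) if n=="top" else (130,110,75,55)
        M=cv2.moments(k[y:y+h,x:x+w],True);m.append((round(M["m10"]/M["m00"]+x,1),round(M["m01"]/M["m00"]+y,1)))
    print("padauk",n,m)
```

```text
{'clock': np.float64(17.75), 'eef_pos': array([516.743, 283.013, 216.304]), 'force': array([ 0.694,  0.954, -0.102]), 'width': np.float64(85.487)}
padauk top [(378.2, 190.3), (378.4, 190.1)]
padauk scene [(165.2, 138.8), (165.2, 138.8)]
```

View pics/crop8.png

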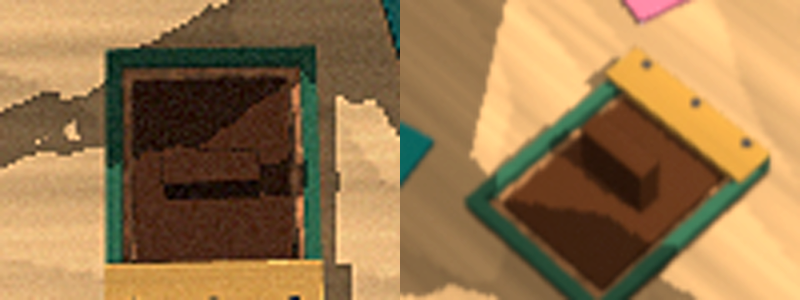

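```bash
python3 -c "
from cell import ctrl
print(ctrl.finish_job())"
```

```text
the job is handed in; nothing more can be done
None
```

I fitted the walnut board into the green frame and handed the job in at about 18 s of the 38 s allowed; no verdict comes back.

**What I did:** My first grasp, with the jaws across the rib's thickness, ran into wrist-joint limits when I tested the tilt in the air. I put the board back and regrasped the rib end-on with the fingers leaning 15° inward. I then slid the brass edge under the lip at about 15° of tilt, swung the board down, released it and backed away.

**Last checks:**
- **Seating:** Both views show the board flat inside the rim, square and centred. The gap at the far rim is about 7 mm, which puts the brass edge about 15 mm under the lip.
- **Padauk board:** It moved at most 0.2 px in either camera, so it has not moved measurably.
- **Gripper:** It is open and well clear of everything. Wrist readings at my checks stayed under 7 N.

**Disagreements:** The two camera views differed by about 2–3 mm on the board's sideways position in the hand. I corrected 2 mm towards the robot's left before insertion. I judged the final pose only by eye from pictures, not by a separate measurement.

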